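Clamp a sample vial with the ratchet knob

ROBOT

A 6-joint arm with a two-finger parallel gripper is mounted at the origin on the work surface. World frame = base frame: x ahead of the robot, y to its left, z up, the work surface at z = 0. Lengths are in m, angles in rad, forces in N, time in s.
With the tool pointing down it reaches from about 0.275 to 0.75 m from the base axis. Payload 10.2 kg.
Tool frame: the origin (TCP) lies between the finger pads; the fingertips stand 25 mm ahead of it and the grasp point (between the pads) lies 6 mm ahead of it; z points along the fingers, y is the line along which they close (so a half turn about z gives the same grasp; the last joint's range is limited). The gripper opens to 85 mm and grips with 20 to 120 N. Pads are 22 mm wide; open, the fingers measure 114 mm over their backs; the gripper's body (76 mm by 85 mm) begins 54 mm behind the grasp point. The pads swing forward as they close: fully open they stand 13 mm farther back than shut.
Start: joints at [0.966, 0.313, 1.498, -0, 1.331, -0.223], TCP at [0.196, 0.487, 0.256] pointing down, gripper open.
Joint ranges: [-2.94, 2.94], [-0.97, 2.17], [0.19, 2.56], [-1.23, 4.37], [0.02, 3.11], [-2.88, 2.88]. Speed limits (rad/s): [2.39, 2.39, 3.01, 3.14, 3.14, 3.14].

INTERFACE

Orientations are given as a rotation vector (axis times angle).
In Python, from rig import env, fingers, solve_ik, readout, capture, get_calibration gives the robot as it stands. Calls block until the motion is done:
- env.goto(position, orientation): joint-space move of the TCP to a pose.
- env.line_to(position, attitude=None, velocity=0.15, force_limit=None): straight line of the TCP; attitude=None keeps the orientation; velocity is the mean speed in m/s. With force_limit (N) it stops when the force on the tool has changed by that much, and returns True; else False.
- env.movej(angles): joint-space move.
- fingers.gripper_to(opening, effort=None): opening from 0.0 (shut) to 1.0 (fully open); effort is the grip in N (None keeps the last); returns when the fingers have stopped.
- env.hold(seconds).
- solve_ik(position, orientation): joint angles nearest the present ones, or None.
- readout.sense(): the state.
- capture(name): name is "side" or "top"; returns the picture (384x512x3 uint8, blue, green, red); there is no depth.
- get_calibration(name): a dict with "K" (3x3 intrinsics, pixels), "xyz" and "orientation" of the camera in the world. Camera axes: x right, y down, z forward; pixel columns grow to the right and rows downward; lengths in m; the calibration is good to about 2 mm. A picture is of the moment at which its call begins. get_calibration takes no time and is no camera call.
A pose or a line that the arm cannot do raises env.Unreachable and nothing moves.
- env.job_done(): hands the job in; it is judged then, once.
The state is a dict: "t": time; "qpos": joint angles; "joint_vel": joint speeds; "effort": joint torques, N m; "tcp_pos": TCP position; "eef_rot": TCP orientation; "contact_force": force on the tool from outside, world axes, zero at the start; "ft_torque": the same for the moment, N m; "grip_width": opening from 0.0 (shut) to 1.0 (fully open); "grasp_force": force on a finger pad.
Only numpy, scipy, OpenCV 4.12 (cv2) and the standard library are available. Lean on these libraries where they do the work, as an engineer would, in place of code of your own. Each camera call takes 0.05 s, during which the arm holds its last target. There are 200 camera calls.

TASK

Take the short glass vial out of the white rack and stand it, without pressing it down hard, on the rubber seat of the aluminium vial clamp between the V block and the sliding jaw, and let go of it. Then turn the clamp's ratchet knob clockwise (by its finger peg or its grip) until the jaw has closed on the vial and the ratchet slips over with a click or two, but not a third, and leave the vial clamped upright. Leave the tall vials and everything else alone.

Things in the scene. Friction and masses are not known exactly. Their poses are not given: they have to be found in the camera images.
- vial: The short glass vial: glass 24 mm wide and 38 mm high, topped by a white stopper 20 mm wide and 20 mm high (58 mm over all, 35 g). Origin at the centre of its underside, z up along its axis. Grasp it by the stopper. It starts in one of the three wells of the white rack.
- rack: The white vial rack, a fixed block 60 x 165 x 22 mm. Origin at the centre of its underside, z up, its three wells (27 mm wide, 16 mm deep, 55 mm apart) in a line along y.
- tall_vial_a: Tall glass vial of the same diameter, 86 mm high over all, in another well of the rack. Origin at the centre of its underside. To be left alone.
- tall_vial_b: Another tall vial like it, in the remaining well. To be left alone.
- clamp: The vial clamp, fixed: base plate 80 mm (x) by 190 mm (y), 10 mm thick. Origin at the centre of its underside, z up. At y = -45 mm the rubber seat, on its -y side the V block, on its +y side the 30 mm wide sliding jaw (both reach 14 to 36 mm up). Turning the knob clockwise from above brings the jaw towards -y, 6.5 mm per radian. Knob on a grey gear box (56 x 56 mm, 45 mm high) at y = 55 mm.
- seat_pt (a point): On top of the rubber seat (13 mm above the clamp's underside), on the axis of a vial pressed home into the V; axes as the clamp's. The open jaw leaves the vial 5 to 15 mm of play (unknown) from here to the clamp's +y, so set the vial down 2.5 to 3 mm to the +y side of this point: the closing jaw slides it home.
- seat: The rubber seat pad, 44 x 44 x 3 mm, fixed on the base plate under the vial. Pressing the vial on it with more than 35 N would crack the glass.
- anvil: The fixed aluminium V block (90 degree V open to the clamp's +y). Origin 1 mm over the seat pad, below the axis of the seated vial.
- collar: Steel disc 49 mm in diameter, 6 mm high, under the knob; it drives the jaw. Black line along its own +x. It turns with the knob and stands still while the ratchet slips. Origin on the knob's axis at its underside, z up.
- knob: Ratchet knob, vertical axis: skirt 38 mm wide, 13 mm high; on it a knurled grip 28 mm wide, 36 mm high; at skirt height a crank arm with a finger peg. Origin on the axis at its underside, 52 mm above the clamp's, z up. It takes 0.24 N m while the jaw runs; jaw tight, it climbs to about 0.42 N m, then drops as it slips a click (30 degrees) past the collar. Its x axis starts along the collar's.
- knob_grip (a point): On the knob's axis, 41 mm above the knob's underside, 8 mm below the top of the knurled grip; the skirt's top is 28 mm below this point.
- knob_mark (a point): The white mark on the knob's skirt, 16.5 mm from the axis along the knob's +x. Seen from above it stands over the collar's black line at the start and goes clockwise from it by 30 degrees at each click. The ratchet does not click back by itself; a knock on the peg of more than 9 N can make it slip early.
- media_bottle: Glass bottle with a red cap, 68 mm in diameter, 150 mm high, behind the clamp. Bystander.
- beaker: Glass beaker, 70 mm in diameter, 85 mm high, behind the rack. Bystander.
- petri: Flat clear dish with lid, 92 mm in diameter, 17 mm high, on the bench beside the rack. Bystander.
- jar: Amber jar with a white cap, 56 mm in diameter, 70 mm high. Bystander.
- spatula: Steel spatula, 170 mm long, lying on the bench. Bystander.
- spacer: Aluminium spacer ring, 44 mm in diameter, 12 mm high, lying on the bench. Bystander.
- crank_peg (a point): On the finger peg: a round black peg 12 mm in diameter, standing 45 mm from the knob's axis along the knob's -x, its top 15 mm above this point and the crank arm's top 17 mm below it. Pushed along its circle by a fingertip it takes 5 to 6 N while the jaw runs and about 9 N when the ratchet slips; it can also be gripped.

How it is judged:
By the outcome, as a careful person would: the job done as asked, in the order asked, and still so for the second after the job is handed in, with the robot touching nothing.
It also fails if it takes over 72 s, if anything falls off the work surface, if the arm or the gripper's body presses on something with over 40 N, if the wrist force passes 120 N, or if a joint passes its speed limit or range.

## Working session

There is one attempt and no reset: what is moved stays moved. The work goes in short steps, each a Python script; the robot and the scene stay as the last script left them, time stands still between calls to the robot, and variables do not carry over. Pictures are saved under pics/ and viewed, at most 10 in all, crops included, and the job is handed in when it is done.

```bash
ls; mkdir -p pics
python3 - <<'E'
from rig import *
import cv2
for n in("top","side"):
    cv2.imwrite(f"pics/{n}0.png",cv2.resize(capture(n),(800,600),interpolation=cv2.INTER_CUBIC)); print(n,get_calibration(n))
s=readout.sense();print(s)
E
```

```text
pics
top {'K': array([[365.00453029,   0.        , 258.52728762],
       [  0.        , 365.00453029, 200.47350277],
       [  0.        ,   0.        ,   1.        ]]), 'xyz': array([0.5191946 , 0.01603723, 1.35683263]), 'orientation': array([-2.18350709,  2.18148233, -0.07341254])}
side {'K': array([[377.29149106,   0.        , 249.47959273],
       [  0.        , 377.29149106, 194.06781394],
       [  0.        ,   0.        ,   1.        ]]), 'xyz': array([ 0.10189669, -0.55274459,  0.7062159 ]), 'orientation': array([-2.17087778,  0.76732633, -0.38248244])}
{'t': 0.1, 'qpos': array([ 9.65606642e-01,  3.13419148e-01,  1.49832067e+00,  1.82744639e-05,
        1.33097311e+00, -2.23402668e-01]), 'joint_vel': array([-6.34848128e-04, -2.66178670e-05, -1.29878719e-04,  3.45116829e-04,
       -8.41212190e-04, -7.94993220e-05]), 'effort': array([ 3.55579759e-03, -4.12895072e+01, -2.60142034e+01, -1.63087075e-04,
        3.00764012e-03,  1.15894724e-05]), 'tcp_pos': array([0.19550852, 0.4870458 , 0.25579466]), 'eef_rot': array([-5.95991990e-01, -3.08406551e+00,  1.59938890e-03]), 'contact_force': array([-0.56224984, -0.14490937,  0.21841943]), 'ft_torque': array([ 0.00117275,  0.0017284 , -0.00944322]), 'grasp_force': 0.0, 'grip_width': 1.0011749232584048}
```

View pics/top0.png

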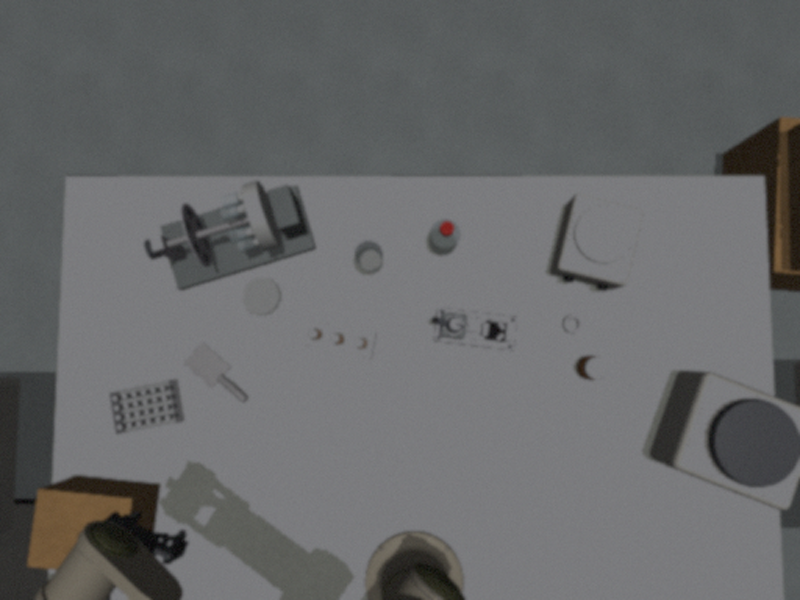

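View pics/side0.png

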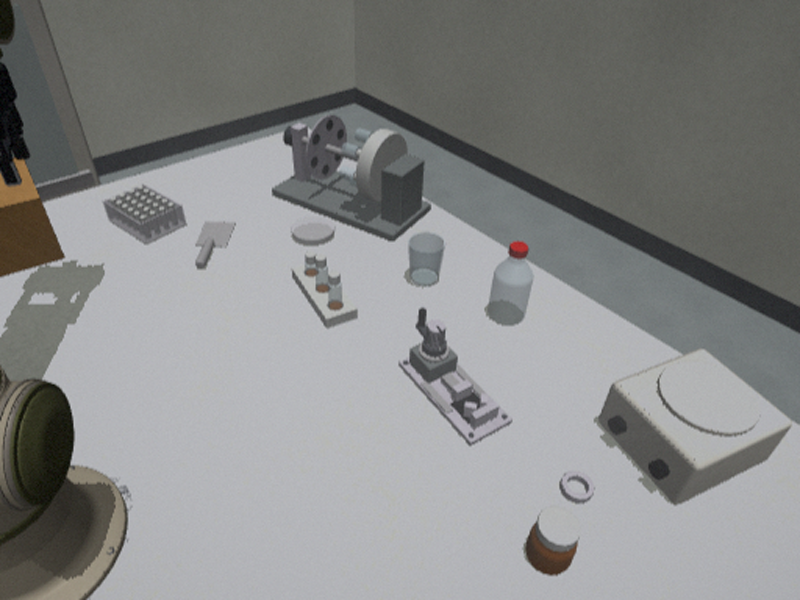

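The top picture shows the rack near (345,338) and the clamp near (475,328), both in 800-px coordinates. The side picture shows the vials near (310-335,260-305) and the clamp near (455,390). I'll enlarge these next.

Run:
```python
from rig import *
import cv2,numpy as np
I={n:np.mean([capture(n).astype(float) for _ in range(6)],0) for n in("top","side")}
for n in I: np.save(n+"0.npy",I[n])
def crop(n,c0,c1,r0,r1,s):
    a=I[n][r0:r1,c0:c1]; a=np.clip((a-a.min())*255/(a.max()-a.min()),0,255).astype(np.uint8)
    a=cv2.resize(a,None,fx=s,fy=s,interpolation=cv2.INTER_CUBIC)
    for c in range((c0+9)//10*10,c1,10):
        cv2.line(a,(int((c-c0+.5)*s),0),(int((c-c0+.5)*s),6),(0,0,255),1); cv2.putText(a,str(c),(int((c-c0)*s),18),0,.4,(0,0,255))
    for r in range((r0+9)//10*10,r1,10):
        cv2.line(a,(0,int((r-r0+.5)*s)),(6,int((r-r0+.5)*s)),(0,0,255),1); cv2.putText(a,str(r),(8,int((r-r0+.5)*s)+4),0,.4,(0,0,255))
    return a
a=crop("top",194,250,202,232,7);b=crop("top",272,336,190,228,12)
c=crop("side",180,235,155,212,7);d=crop("side",250,332,190,288,6)
W=800
o=np.zeros((600,800,3),np.uint8); o[:210,:392]=a; 
o[:399,404:404+385]=c; cv2.imwrite("pics/rack.png",o)
cv2.imwrite("pics/clamptop.png",b); cv2.imwrite("pics/clampside.png",d)
```

```text
(no output)
```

View pics/rack.png

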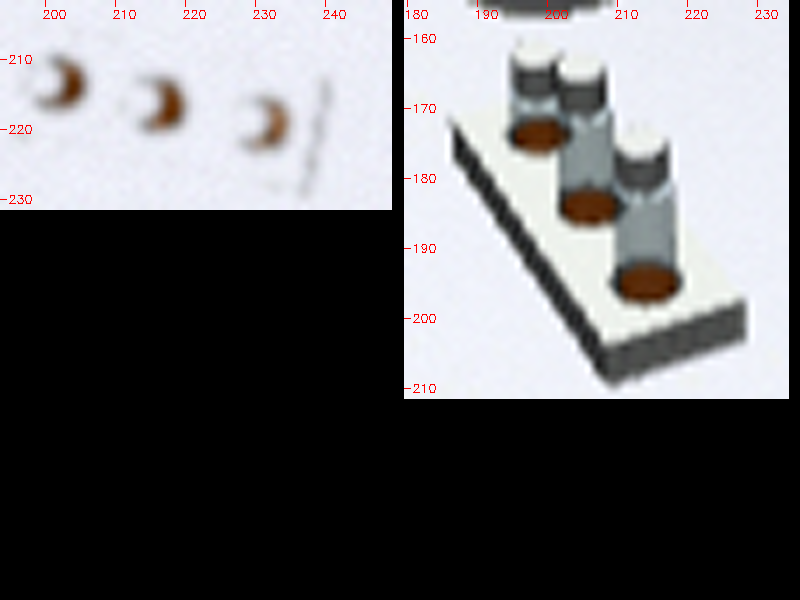

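View pics/clamptop.png

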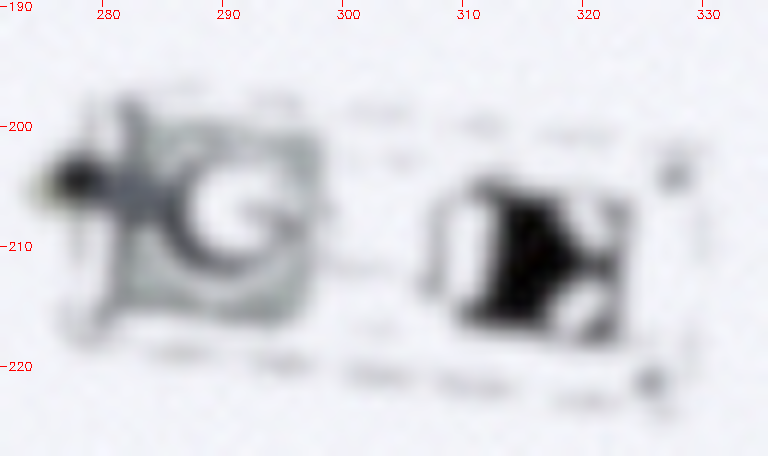

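View pics/clampside.png

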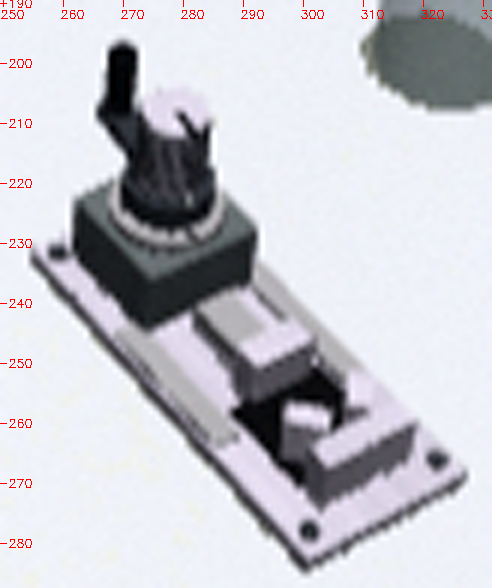

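Readings: the short vial is the leftmost one in both views. Its stopper top is at about (198.5,162.5) in side, and the tall tops are at (204.5,164) and (213.5,175). For the clamp in side, the plate corners are at (254.8,231), (300.3,283) and (327,268), with the knob top at (278.7,207.8). In top, the knob top is at (291.3,207.2) and the pad centre at (317.2,211.2).

```bash
cat > h.py <<'E'
from rig import *
import cv2,numpy as np
from scipy.optimize import least_squares
from scipy.spatial.transform import Rotation as R
def proj(n,P):
    C=get_calibration(n);p=R.from_rotvec(C["orientation"]).inv().apply(np.atleast_2d(P)-C["xyz"])@C["K"].T
    return p[:,:2]/p[:,2:]
def ray(n,uv,z):
    C=get_calibration(n);d=R.from_rotvec(C["orientation"]).apply(np.linalg.inv(C["K"])@[*uv,1]);return C["xyz"]+d*(z-C["xyz"][2])/d[2]
def W(q,p): p=np.atleast_2d(p);return R.from_euler("z",q[2]).apply(p)+[q[0],q[1],0]
def fit(obs,q0):
    f=lambda q:np.concatenate([(proj(n,W(q,p))[0]-uv) for n,p,uv in obs])
    r=least_squares(f,q0,loss="soft_l1");return r.x,r.fun.reshape(-1,2).round(1)
E
cat > fit.py <<'E'
from h import *
m=lambda *a:np.array(a)/1000
for v,z,s in(("short",.064,(198.5,162.5)),("mid",.092,(204.5,164)),("low",.092,(213.5,175))): print(v,ray("side",s,z).round(4))
# liquid/rack level discs
for n,pts in(("side",((199,174),(206,184),(214.5,195))),("top",((202,213.5),(216.5,216.5),(231.5,219.5)))): print([ray(n,p,.022)[:2].round(4) for p in pts])
S=[("side",m(-40,95,10),(254.8,231)),("side",m(-40,-95,10),(300.3,283)),("side",m(40,-95,10),(327,268.2)),("side",m(0,55,101),(278.7,207.8))]
T=[("top",m(0,55,101),(291.3,207.2)),("top",m(0,-45,13),(317.2,211.25)),("top",m(28,83,45),(281.5,199.5)),("top",m(28,27,45),(297.8,200.8)),("top",m(-28,83,45),(280.8,215.2)),("top",m(-28,27,45),(296.2,216.3))]
for nm,o in(("S",S),("T",T),("ST",S+T)):
    q,r=fit(o,[.55,-.1,0]);print(nm,q.round(4),r.tolist())
for sg in(1,):
    print("seat",W(q,m(0,-45,13)),"knob",W(q,m(0,55,101)))
print("pegtop ray side",ray("side",(270,197),.097),"top",ray("top",(276.5,203.8),.097))
E
python3 fit.py
```

```text
short [0.568  0.2264 0.064 ]
mid [0.5568 0.1763 0.092 ]
low [0.5474 0.12   0.092 ]
[array([0.567 , 0.2272]), array([0.5564, 0.175 ]), array([0.5472, 0.1199])]
[array([0.5675, 0.2292]), array([0.5565, 0.176 ]), array([0.5456, 0.1211])]
S [ 0.5811 -0.1458 -0.129 ] [[-0.3, -0.4], [-0.1, -0.0], [0.4, 0.1], [0.0, 0.2]]
T [ 0.5816 -0.1438 -0.0916] [[-0.5, -0.0], [-1.4, -0.3], [0.9, 0.1], [0.1, 0.2], [0.2, -0.2], [0.4, 0.2]]
ST [ 0.5808 -0.145  -0.1193] [[-0.8, -0.3], [-0.0, -0.3], [0.2, -0.4], [-0.4, 0.2], [-0.1, -0.2], [-1.0, 0.3], [1.5, -0.3], [0.7, 0.2], [0.4, -0.6], [0.5, 0.2]]
seat [[ 0.57548931 -0.18971733  0.013     ]] knob [[ 0.58739329 -0.09042838  0.101     ]]
pegtop ray side [ 0.60205291 -0.04487886  0.097     ] top [ 0.59851694 -0.04012949  0.097     ]
```

Both views agree to about 2 mm, the vial spacing is 55 mm and the peg sits about 45 mm from the axis, so the numbers hold. Next I pick the vial with the finger line across the rack.

```bash
cat >> h.py <<'E'
def rot(a): return (R.from_euler("z",a)*R.from_euler("x",np.pi)).as_rotvec()
def st(): 
    s=readout.sense();print("t%.2f"%s["t"],s["tcp_pos"].round(4),"F",s["contact_force"].round(1),"M",s["ft_torque"].round(3),"g%.3f %.1f"%(s["grip_width"],s["grasp_force"]),"q6 %.2f"%s["qpos"][5]);return s
E
python3 - <<'E'
from h import *
V=np.array([.5675,.2275])
for a in(1.38,-1.76): print("pick",a,np.round(solve_ik([*V,.15],rot(a)),2))
# knob: finger line perpendicular to peg: peg angle ~1.33
for a in(1.33,1.33-np.pi):
  for d in(0,-1,-2,-3,-4):
    q=solve_ik([.5874,-.0904,.13],rot(a+d));print("knob",round(a,2),d,None if q is None else q[5].round(2))
for a in(0-.12,np.pi-.12): print("place",np.round(solve_ik([.5755,-.19,.15],rot(a)),2))
c=[(a,solve_ik([*V,.15],rot(a))) for a in(1.38,-1.76)]
a=min(c,key=lambda x:abs(x[1][5]))[0];print(a)
env.goto([*V,.15],rot(a));st()
env.line_to([*V,.071],velocity=.1,force_limit=6);st()
fingers.gripper_to(0.0,25);st()
cv2.imwrite("pics/grasp.png",cv2.resize(capture("side")[130:220,160:260],None,fx=6,fy=6,interpolation=cv2.INTER_CUBIC))
E
```

```text
pick 1.38 [ 0.19  0.59  1.36 -0.    1.19  0.38]
pick -1.76 [ 0.19  0.59  1.36  0.    1.19 -2.76]
knob 1.33 0 -0.11
knob 1.33 -1 0.89
knob 1.33 -2 1.89
knob 1.33 -3 None
knob 1.33 -4 -2.39
knob -1.81 0 None
knob -1.81 -1 -2.25
knob -1.81 -2 -1.25
knob -1.81 -3 -0.25
knob -1.81 -4 0.75
place [-0.51  0.58  1.38  0.    1.18  1.18]
place [-0.51  0.58  1.38 -0.    1.18 -1.96]
1.38
t2.40 [0.5671 0.2285 0.1504] F [0.1 0.7 0.2] M [ 0.016  0.007 -0.041] g0.998 0.0 q6 0.38
t3.34 [0.5679 0.2276 0.0717] F [-0.2  0.4  0.3] M [-0.045  0.003 -0.021] g0.997 0.0 q6 0.38
t3.96 [0.5676 0.2275 0.0712] F [-0.4  0.2  1.9] M [-0.073  0.125  0.002] g0.222 24.4 q6 0.38
```

View pics/grasp.png

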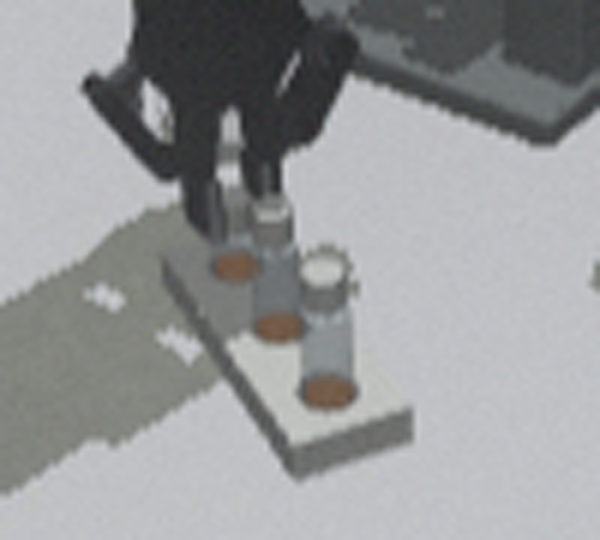

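Grip width is about 19 mm on the 20 mm stopper, and the side view shows the fingers on the short vial near (230,210) in the crop. Next I lift it, carry it high and hover over the seat.

Run:
```python
from h import *
env.line_to([.5675,.2275,.27],velocity=.2);st()
q=[.5808,-.145,-.123]
t=W(q,[0,-.045+.00275,0])[0];print(t)
env.goto([t[0],t[1],.27],rot(q[2]));
env.line_to([t[0],t[1],.112],velocity=.15);env.hold(.3);st()
I=np.mean([capture("side").astype(float) for _ in range(6)],0)
np.save("hover.npy",I)
print("expect vial bottom, top",proj("side",[[t[0],t[1],.047],[t[0],t[1],.105]]).round(1))
a=I[210:290,260:340]
cv2.imwrite("pics/hover.png",cv2.resize(np.clip(a*1.2,0,255).astype(np.uint8),None,fx=7,fy=7,interpolation=cv2.INTER_CUBIC))
```

```text
t5.15 [0.5671 0.2274 0.2688] F [ 1.1  0.6 -1. ] M [-0.026  0.008  0.012] g0.221 24.4 q6 0.38
[ 0.57561634 -0.1869308   0.        ]
t8.18 [ 0.5757 -0.187   0.1124] F [0.8 0.  0.6] M [ 0.026  0.024 -0.019] g0.223 24.4 q6 1.19
expect vial bottom, top [[301.3 249.5]
 [304.1 232. ]]
```

View pics/hover.png

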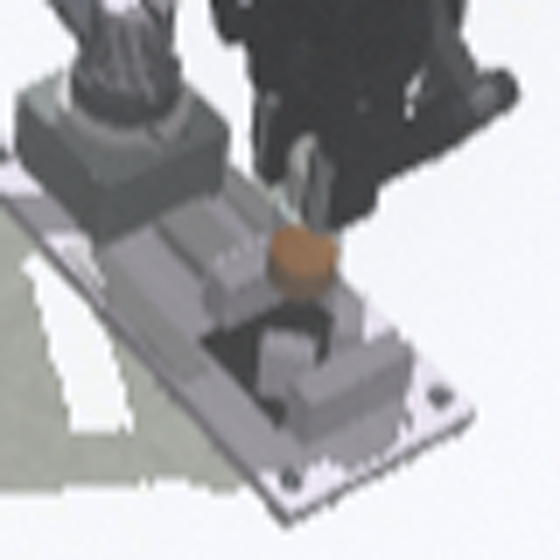

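The vial's liquid column hovers above the pad at crop x 268-338, with its bottom edge at y≈302. That puts the base centre at about (302.8,249.2) px against the expected (301.3,249.5). I'll quantify the offset in clamp axes.

Run:
```python
from h import *
I=np.load("hover.npy");s=(I[...,2]-I[...,0])[236:260,292:314]
m=s>25;c=np.where(m.any(0))[0]+292;r=np.where(m.any(1))[0]+236
w=np.clip(s,0,60);w[w<10]=0
print(c.min(),c.max(),r.min(),r.max(), "wcol",(w.sum(0)*np.arange(292,314)).sum()/w.sum(), (w.max(1)).round())
q=[.5808,-.145,-.123];t=np.array([.5756,-.1869])
for uv in((302.8,249.2),(302.5,249.2),(302.3,249.5)):
    d=ray("side",uv,.047)[:2]-t;print(uv,"clamp-axes mm",(R.from_euler("z",-q[2]).apply([*d,0])*1000).round(1))
# synthetic: silhouette of bottom circle
th=np.linspace(0,6.28,60);P=proj("side",np.c_[t[0]+.012*np.cos(th),t[1]+.012*np.sin(th),0*th+.047]);print("expected cols",P[:,0].min(),P[:,0].max(),"maxrow",P[:,1].max())
# V/jaw features in side vs fit: V block +jaw top edges
print("V centre seat",proj("side",W(q,[[0,-.045,.013],[-.022,-.067,.013],[-.022,-.023,.013]])).round(1))
```

```text
299 307 242 249 wcol 302.92299892975836 [ 0.  0.  0.  0.  0.  0. 33. 48. 48. 50. 48. 48. 46. 34. 21. 21. 12.  0.
  0.  0.  0.  0.  0.  0.]
(302.8, 249.2) clamp-axes mm [ 3.6 -1.2  0. ]
(302.5, 249.2) clamp-axes mm [ 3.  -0.9  0. ]
(302.3, 249.5) clamp-axes mm [ 2.1 -1.3  0. ]
expected cols 296.03999261679496 306.442193663 maxrow 253.45051026714629
V centre seat [[300.4 259.8]
 [298.8 270.1]
 [287.4 257.4]]
```

Allowing for the clamp's own +0.7 px shift (pad corners at (288.5,258.1) and (299.2,269.5)), the vial is about 1.8 mm too far in clamp +x and 0.6 mm in -y. I correct that and lower it softly.

Run:
```python
from h import *
q=[.5808,-.145,-.123]
t=W(q,[-.0018,-.045+.00275+.0006,0])[0]
env.line_to([t[0],t[1],.112],velocity=.03)
print(env.line_to([t[0],t[1],.084],velocity=.06,force_limit=5));st()
print(env.line_to([t[0],t[1],.0765],velocity=.012,force_limit=3));st()
I=np.mean([capture("side").astype(float) for _ in range(6)],0)
np.save("down.npy",I)
a=np.mean([capture("top").astype(float) for _ in range(3)],0)
cv2.imwrite("pics/down.png",cv2.resize(np.clip(I[210:290,260:340]*1.3,0,255).astype(np.uint8),None,fx=7,fy=7,interpolation=cv2.INTER_CUBIC))
```

```text
False
t9.35 [ 0.574  -0.1861  0.0839] F [-0.2  0.4 -0.1] M [-0.047  0.074  0.044] g0.221 24.4 q6 1.19
True
t9.86 [ 0.574  -0.1862  0.0781] F [-0.9  0.4  3.8] M [ 0.008 -0.007  0.065] g0.223 24.8 q6 1.19
```

View pics/down.png

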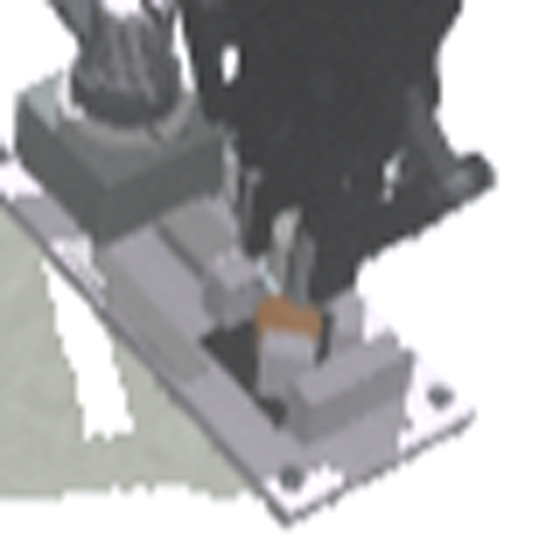

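It touched down at TCP z=0.0781, as expected for the seat, with the vial between jaw and V. Now I release it and go over the knob.

Run:
```python
from h import *
fingers.gripper_to(0.6);st()
p=readout.sense()["tcp_pos"];env.line_to([p[0],p[1],.17],velocity=.12)
ks=ray("side",(278.7,207.8),.101);kt=ray("top",(291.3,207.2),.101);print(ks,kt)
k=(ks+kt)[:2]/2;print(k)
env.goto([*k,.17],rot(1.33+.7));st()
I=np.mean([capture("side").astype(float) for _ in range(4)],0)
cv2.imwrite("pics/rel.png",cv2.resize(np.clip(I[180:290,245:340]*1.3,0,255).astype(np.uint8),None,fx=5.4,fy=5.4,interpolation=cv2.INTER_CUBIC))
```

```text
t10.72 [ 0.5735 -0.1859  0.0774] F [ 0.  -0.5  0.2] M [ 0.016  0.008 -0.001] g0.601 0.0 q6 1.19
[ 0.58871057 -0.09056858  0.101     ] [ 0.58657523 -0.09087562  0.101     ]
[ 0.5876429 -0.0907221]
t13.38 [ 0.5876 -0.0909  0.1699] F [-1.  -0.4 -0.6] M [-0.003  0.05   0.021] g0.599 0.0 q6 -0.81
```

View pics/rel.png

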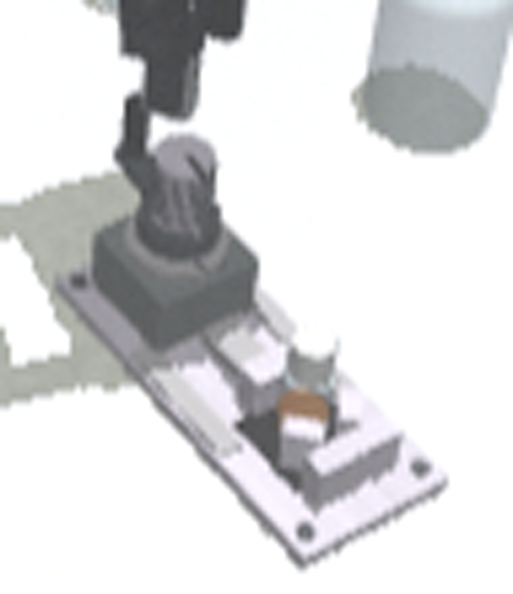

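The vial stands upright on the seat, free of the gripper, with its stopper at about (313,350) in the crop. Now I grip the knob.

Run:
```python
from h import *
k=[.58764,-.09072]
print(env.line_to([*k,.100],velocity=.08,force_limit=4));st()
fingers.gripper_to(0.0,25);s=st()
y=R.from_rotvec(s["eef_rot"]).apply([0,1,0]);print("force along closing line",s["contact_force"]@y,y.round(2))
```

```text
False
t14.61 [ 0.5879 -0.0908  0.1006] F [ 0.5 -0.9  0.2] M [ 0.042 -0.02  -0.07 ] g0.600 0.0 q6 -0.81
t14.93 [ 0.5881 -0.0907  0.1007] F [1.7 1.  3.9] M [ 0.23  -0.316 -0.027] g0.320 25.2 q6 -0.81
force along closing line 1.998925782940908 [0.9  0.44 0.  ]
```

The grip is centred (27 mm wide, 2 N side force). Now I turn clockwise in small steps, watching the moment.

```bash
cat > turn.py <<'E'
from h import *
import sys
step,n,hi=float(sys.argv[1]),int(sys.argv[2]),float(sys.argv[3])
pk=0;L=[]
for i in range(n):
    q=np.array(readout.sense()["qpos"]) if i==0 else q
    q=q.copy();q[5]+=step
    env.movej(q);s=readout.sense();m=s["ft_torque"][2];L.append((round(s["qpos"][5],2),round(m,2)));
    if abs(m)>hi: print("hi");break
print(L);s=st()
E
python3 - <<'E'
from h import *
fingers.gripper_to(0.0,80);st()
E
python3 turn.py .12 8 .34
```

```text
t15.15 [ 0.5881 -0.0907  0.1008] F [1.1 2.1 4.9] M [ 0.297 -0.137  0.031] g0.306 78.3 q6 -0.81
[(np.float64(-0.69), np.float64(-0.19)), (np.float64(-0.57), np.float64(-0.16)), (np.float64(-0.46), np.float64(-0.1)), (np.float64(-0.34), np.float64(-0.13)), (np.float64(-0.22), np.float64(-0.18)), (np.float64(-0.1), np.float64(-0.07)), (np.float64(0.02), np.float64(-0.14)), (np.float64(0.14), np.float64(-0.1))]
t17.15 [ 0.5881 -0.0906  0.1009] F [-1.2  1.4  5.5] M [ 0.307  0.408 -0.098] g0.301 79.7 q6 0.14
```

Run:
```python
from h import *
I=np.mean([capture("side").astype(float) for _ in range(4)],0);np.save("turn1.npy",I)
T=np.mean([capture("top").astype(float) for _ in range(4)],0)
print(readout.sense()["ft_torque"])
k=np.array([.5881,-.0907])
for a in(1.33,.38):
    P=[*(k+.045*np.array([np.cos(a),np.sin(a)])),.09]
    for n,J in(("side",I),("top",T)):
        u=proj(n,P)[0];c,r=np.round(u).astype(int);print(a,n,u.round(1),J[r-1:r+2,c-1:c+2].mean().round())
# jaw shift: brightness profile along clamp y at jaw top height z=.036
q=[.5813,-.1453,-.125]
D=np.load("down.npy")
S0=np.load("side0.npy")
ys=np.arange(-.06,.03,.002)
for nm,J in(("before",S0),("now",I)):
    u=proj("side",W(q,np.c_[0*ys-.010,ys,0*ys+.036])).astype(np.float32)
    v=cv2.remap(J.mean(2).astype(np.float32),u[:,:1],u[:,1:],cv2.INTER_LINEAR)[:,0];print(nm,[(int(y*1000),int(x)) for y,x in zip(ys,v)])
```

```text
[0.32667234 0.38878707 0.03761551]
1.33 side [269.4 200.1] 58.0
1.33 top [278.4 203.8] 98.0
0.38 side [286.  200.6] 54.0
0.38 top [286.1 194.9] 92.0
before [(-60, 174), (-57, 175), (-55, 175), (-53, 163), (-51, 138), (-49, 105), (-47, 73), (-45, 70), (-43, 66), (-41, 75), (-39, 90), (-37, 98), (-35, 99), (-33, 100), (-31, 100), (-29, 100), (-27, 133), (-25, 161), (-23, 172), (-21, 177), (-19, 175), (-17, 175), (-15, 173), (-13, 164), (-11, 154), (-9, 151), (-7, 151), (-5, 151), (-3, 151), (-1, 151), (0, 151), (2, 150), (4, 151), (6, 151), (8, 148), (10, 136), (12, 110), (14, 82), (16, 76), (18, 75), (20, 75), (22, 77), (24, 76), (26, 76), (28, 76)]
now [(-60, 192), (-57, 194), (-55, 194), (-53, 184), (-51, 161), (-49, 132), (-47, 103), (-45, 100), (-43, 93), (-41, 94), (-39, 96), (-37, 101), (-35, 115), (-33, 150), (-31, 183), (-29, 196), (-27, 193), (-25, 193), (-23, 191), (-21, 183), (-19, 163), (-17, 165), (-15, 166), (-13, 167), (-11, 167), (-9, 166), (-7, 166), (-5, 166), (-3, 161), (-1, 145), (0, 124), (2, 111), (4, 111), (6, 115), (8, 108), (10, 89), (12, 81), (14, 78), (16, 77), (18, 76), (20, 76), (22, 76), (24, 76), (26, 77), (28, 76)]
```

The jaw has moved about 6-7 mm, with its face now near y≈-34, so it is almost on the vial. I go on with finer steps, logging the joint 6 torque as well.

```bash
cat > turn.py <<'E'
from h import *
import sys
step,n=float(sys.argv[1]),int(sys.argv[2])
L=[];q=np.array(readout.sense()["qpos"])
if len(sys.argv)>3:q[5]=float(sys.argv[3])
for i in range(n):
    q=q.copy();q[5]+=step
    env.movej(q);M=[];E=[]
    for _ in range(3): env.hold(.02);s=readout.sense();M.append(s["ft_torque"][2]);E.append(s["effort"][5])
    L.append((round(float(q[5]),2),round(float(s["qpos"][5]),3),round(float(np.mean(M)),2),round(float(np.mean(E)),2)))
print(*L,sep="\n");st()
E
python3 turn.py .05 5
```

```text
(0.2, 0.192, 0.09, 0.07)
(0.25, 0.243, -0.1, -0.07)
(0.3, 0.294, -0.04, -0.01)
(0.35, 0.344, -0.02, 0.01)
(0.4, 0.394, -0.12, -0.07)
t19.05 [ 0.5881 -0.0906  0.1009] F [-2.5  1.1  4.9] M [ 0.388  0.46  -0.118] g0.298 79.8 q6 0.39
```

```bash
cat >> h.py <<'E'
def jaw(J):
    q=[.5813,-.1453,-.125];ys=np.arange(-.046,-.015,.00025);o=[]
    for x in(-.013,-.011,-.009):
        u=proj("side",W(q,np.c_[0*ys+x,ys,0*ys+.036])).astype(np.float32)
        v=cv2.GaussianBlur(cv2.remap(J.mean(2).astype(np.float32),u[:,:1],u[:,1:],cv2.INTER_LINEAR),(1,5),0)[:,0]
        g=np.clip(np.gradient(v),0,None);o.append((g**2*ys).sum()/(g**2).sum()*1000)
    return np.round(o,1)
def cap(n="side",k=4): return np.mean([capture(n).astype(float) for _ in range(k)],0)
E
cat > turn.py <<'E'
from h import *
import sys
step,n=float(sys.argv[1]),int(sys.argv[2]);q=np.array(readout.sense()["qpos"]);q[5]=float(sys.argv[3])
for i in range(n):
    q=q.copy();q[5]+=step;env.movej(q);s=readout.sense()
    print(round(q[5],2),round(s["qpos"][5],3),"M %.2f E %.2f"%(s["ft_torque"][2],s["effort"][5]),jaw(cap(k=3)))
st()
E
python3 - <<'E'
from h import *
for f in("side0","turn1"): print(jaw(np.load(f+".npy")))
print(jaw(cap()))
E
python3 turn.py .08 4 .4
```

```text
[-30.7 -29.6 -30.3]
[-34.  -34.2 -33.3]
[-34.1 -34.  -33.8]
0.48 0.477 M -0.18 E 0.13 [-34.1 -34.2 -33.7]
0.56 0.557 M -0.16 E 0.09 [-34.1 -34.2 -33.8]
0.64 0.637 M -0.22 E 0.08 [-34.2 -34.1 -33.8]
0.72 0.718 M -0.19 E 0.09 [-34.  -34.2 -33.8]
t20.85 [ 0.5881 -0.0906  0.1009] F [-0.7  2.7  2.9] M [0.48  0.278 0.03 ] g0.307 79.6 q6 0.72
```

The jaw has stood still since q6≈0.14, so the ratchet may already have slipped once. I check the collar line and mark with the unwrapped ring, using my last picture.

Run:
```python
from h import *
N=cap(k=10);np.save("now.npy",N)
k=np.array([.5883,-.0908]);A=np.arange(-4.2,-.6,.02);rows=[];crops=[]
for f in("side0","turn1","now"):
    J=np.load(f+".npy").astype(np.float32)
    for nm,rs,z in(("mark",np.linspace(.0135,.019,24),.065),("line",np.linspace(.0185,.025,24),.052)):
        P=np.array([[k[0]+r*np.cos(a),k[1]+r*np.sin(a),z] for r in rs for a in A]);u=proj("side",P).astype(np.float32).reshape(len(rs),len(A),2)
        s=cv2.remap(J,u[...,0],u[...,1],cv2.INTER_CUBIC);s=np.clip(s*1.3,0,255).astype(np.uint8)
        s=cv2.resize(s,(720,50));
        for j,a in enumerate(A):
            if abs(a*2-round(a*2))<.01: cv2.line(s,(j*4,0),(j*4,5),(0,0,255),1);cv2.putText(s,"%.1f"%a,(j*4,14),0,.35,(0,0,255))
        rows.append(s)
    crops.append(cv2.resize(np.clip(J[200:238,258:296]*1.4,0,255).astype(np.uint8),(260,260),interpolation=cv2.INTER_CUBIC))
o=np.zeros((600,800,3),np.uint8);v=np.vstack(rows);o[:300,:720]=v;o[320:580,:780]=np.hstack(crops);cv2.imwrite("pics/ring.png",o)
```

```text
(no output)
```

View pics/ring.png

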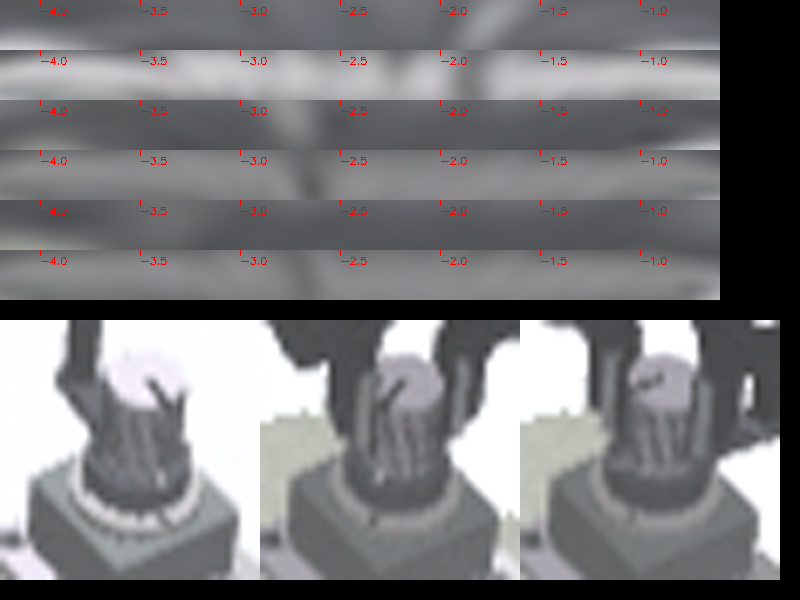

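The collar line sits near -2.7 rad in both the second and third frames, while the mark started on it at -1.8 and went on clockwise with the knob. The collar has therefore been still since about 0.9 rad and the knob is about 0.63 rad past it, which is at least one click. A further 0.2 rad makes sure of one full click and stays well short of a third (above 1.05 rad).

```bash
python3 turn.py .05 4 .72
```

```text
0.77 0.769 M -0.10 E 0.06 [-34.1 -34.1 -33.8]
0.82 0.819 M -0.17 E 0.01 [-34.  -34.1 -33.8]
0.87 0.868 M -0.08 E 0.06 [-34.1 -34.  -33.8]
0.92 0.919 M -0.04 E 0.08 [-34.1 -34.  -33.8]
t22.95 [ 0.5881 -0.0906  0.1009] F [-1.7  2.1  3.8] M [0.552 0.3   0.024] g0.301 79.6 q6 0.92
```

Run:
```python
from h import *
fingers.gripper_to(.5);st()
p=readout.sense()["tcp_pos"];env.line_to([p[0],p[1],.2],velocity=.12)
env.goto([.45,.15,.25],rot(1.4));s=st()
N=cap(k=10);T=cap("top",10);np.save("endS.npy",N);np.save("endT.npy",T)
k=np.array([.5883,-.0908])
A=np.arange(-4.2,-.6,.02)
for f in("side0","turn1","now","endS"):
    J=np.load(f+".npy").astype(np.float32)
    P=np.array([[k[0]+r*np.cos(a),k[1]+r*np.sin(a),.052] for r in np.linspace(.0205,.024,6) for a in A]);u=proj("side",P).astype(np.float32).reshape(6,-1,2)
    v=cv2.remap(J,u[...,0],u[...,1],cv2.INTER_CUBIC).mean((0,2));w=np.clip(np.median(v[70:110] if f!="side0" else v[100:140])-v-4,0,None);i=slice(55,150);j=55+np.argmax((cv2.GaussianBlur(v[:,None],(1,31),0)[:,0]-v)[i]);print(f,"line",A[j].round(2))
# peg silhouette: which angle gives the darkest peg column, z 0.082-0.096
A=np.arange(-3.2,3.2,.03)
for f,n in(("side0","side"),("endS","side"),("top0","top"),("endT","top")):
    J=np.load(f+".npy").mean(2).astype(np.float32);J=J/np.median(J)
    P=np.array([[k[0]+.045*np.cos(a),k[1]+.045*np.sin(a),z] for z in(.082,.087,.092,.096) for a in A]);u=proj(n,P).astype(np.float32).reshape(4,-1,2)
    v=cv2.remap(J,u[...,0],u[...,1],cv2.INTER_LINEAR).mean(0);b=np.argsort(v)[:6];print(f,A[b].round(2),v[b].round(2))
print("jaw",jaw(N))
for f in ("endS",):
  for nm,(c0,c1,r0,r1) in {"vial":(290,315,225,265)}.items():
    s=(N[...,2]-N[...,0])[r0:r1,c0:c1];m=s>20;yy,xx=np.where(m);print(nm,"brown",xx.min()+c0,xx.max()+c0,yy.min()+r0,yy.max()+r0)
print("expected seated base/top",proj("side",W([.5813,-.1453,-.125],[[0,-.045,.013],[0,-.045,.071]])).round(1))
cv2.imwrite("pics/end.png",cv2.resize(np.clip(N[185:290,250:335]*1.3,0,255).astype(np.uint8),None,fx=5.5,fy=5.5,interpolation=cv2.INTER_CUBIC))
```

```text
t23.26 [ 0.5881 -0.0908  0.1008] F [ 0.6  0.1 -0.7] M [-0.029 -0.006 -0.027] g0.502 0.0 q6 0.92
t25.32 [0.4505 0.1494 0.2497] F [ 0.2 -0.6  0.3] M [ 0.005 -0.053 -0.028] g0.500 0.0 q6 0.25
side0 line -1.86
turn1 line -2.66
now line -2.7
endS line -2.76
side0 [1.36 1.33 1.3  1.39 1.27 1.42] [0.5  0.5  0.5  0.5  0.51 0.51]
endS [-0.53 -0.56 -0.5  -0.59 -0.41 -0.47] [0.5 0.5 0.5 0.5 0.5 0.5]
top0 [1.42 1.39 1.36 1.45 1.33 1.48] [0.34 0.35 0.36 0.38 0.4  0.45]
endT [-0.41 -0.38 -0.35 -0.44 -0.32 -0.47] [0.5  0.51 0.54 0.56 0.6  0.63]
jaw [-34.1 -34.  -33.8]
vial brown 298 306 253 258
expected seated base/top [[300.6 259.8]
 [303.4 243.2]]
```

Relative slip is about 0.75-0.87 rad (43-50°), so one click, at most two, and the jaw has not moved. One numeric check that the vial is upright before handing in.

Run:
```python
from h import *
N=np.load("endS.npy");S=np.load("side0.npy")
d=np.abs(N-S).mean(2)
for r in range(236,262,2): print(r,"".join("%4d"%x for x in N[r,294:314].mean(1)))
for zz in(.071,.051,.03):
    th=np.linspace(0,6.28,40);rr=.010 if zz>.05 else .012
    P=proj("side",W([.5813,-.1453,-.125],np.c_[rr*np.cos(th),-.045+rr*np.sin(th),0*th+zz]))
    print(zz,P.min(0).round(1),P.max(0).round(1))
```

```text
236  160 160 174 188 192 192 193 192 192 193 192 192 192 193 193 192 192 193 192 192
238  160 159 160 160 183 192 192 192 192 192 192 192 192 192 193 192 193 192 192 192
240  124 145 160 160 160 164 182 187 191 192 191 190 188 192 192 191 193 193 193 193
242  183 155 124 144 160 160 173 189 189 189 190 190 190 188 192 192 192 193 193 193
244  174 182 182 144 113 130 169 190 191 191 191 191 191 190 165 192 192 193 193 193
246  159 167 183 182 183 120  96 120 157 167 170 169 162 137 168 193 193 193 192 193
248  185 182 183 183 169 102  98 103 109 111 113 111 111 112 182 192 192 193 193 193
250  185 185 186 180 141 137 105 104 109 110 112 110 107 132 154 163 182 192 193 192
252  169 157 126  96  94 107 123 119 120 119 118 132 137 139 175 181 180 183 189 192
254  109 107 102  95  92  91  93  94  94  93  94  90 103 131 187 187 187 187 181 180
256  106 106 101  95 111 100 101  93  93  94  94  94  93 116 185 184 186 186 179 180
258   91  75  67 136 185 185 187 190 174 172 147 119  84 102 108 117 117 155 180 181
260   68  67  68 122 144 158 166 166 180 177 182 100  79 126 145 162 182 183 183 183
0.071 [299.  239.9] [307.8 246.5]
0.051 [298.1 245.8] [306.8 252.4]
0.03 [296.3 251.2] [306.6 259.1]
```

The stopper top spans columns 300-307.5 and rows 240-246, matching an upright, seated vial. Handing in.

```bash
python3 -c "
from rig import *
print(env.job_done(), readout.sense()['t'])"
```

```text
the job is handed in; nothing more can be done
the job is handed in; nothing more can be done
```

The job is handed in: the short vial stands clamped upright on the seat and the gripper is clear. From the images I estimate the knob is 43–50° past the collar, which is one click or at most two; I never saw a click in the moment readings.

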